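# Shut the watch-parts tray and throw its gate latch

### The arm

A 6-joint arm with a two-finger parallel gripper is mounted at the origin on the work surface. World frame = base frame: x ahead of the robot, y to its left, z up, the work surface at z = 0. Lengths are in m, angles in rad, forces in N, time in s.
With the tool pointing down it reaches from about 0.325 to 0.9 m from the base axis. Payload 6.1 kg.
Tool frame: the origin (TCP) lies midway between the tips of the shut fingers; the grasp point (between the pads) lies 19 mm behind it; z points along the fingers, y is the direction in which the jaws open and shut (so a half turn about z gives the same grasp; the last joint's range is limited). The gripper opens to 87 mm and grips with 3 to 60 N. Pads are 19 mm wide; open, the fingers measure 117 mm over their backs; the gripper's body (75 mm by 190 mm) begins 51 mm behind the grasp point.
Start: joints at [-1.227, 0.22, 1.526, -0, 1.395, -0.126], TCP at [0.283, -0.557, 0.223] pointing down, gripper open.
Joint ranges: [-2.98, 2.98], [-0.91, 2.08], [0.09, 2.57], [-1.24, 4.39], [0.2, 2.65], [-2.68, 2.68]. Speed limits (rad/s): [2.57, 2.57, 3.01, 3.14, 3.14, 3.14].

### API

Orientations are given as a rotation vector (axis times angle).
In Python, from plant import bot gives the robot as it stands.
- The arm moves only by the shell command python3 -m handwheel 'ROWS' [FORCE]. ROWS is text: rows parted by semicolons, each of 7 numbers parted by spaces: the finger opening in cm, from 0 to 8.7, then the shift along the tool's x, y, z in cm, then the turn, a rotation vector about the tool's x, y, z in degrees. A call has 1 to 12 rows; each row is the pose to reach, as a shift and turn from the pose commanded when the call began, along the tool's axes at that moment; what a row does not reach only later rows make up. A row lasts 1/12 s, in which the tool goes at most 41.7 mm and 7.16 degrees, less where a joint would pass 70% of its speed; a pose out of reach is approached as far as the arm can. A call with a gripper value outside its range is refused whole. The fingers move at their own pace and stop on an object; FORCE is the grip in N (left out, the last holds). Time passes only in rows, so rows that repeat a pose let the fingers close. It gives the time, the measured TCP pose, the force and the opening at its end, in the units of the state.
- bot.get_obs(): the state, without advancing time (a new reading comes with each control period).
- bot.capture(name): name is "scene" or "top" or "wrist"; returns a dict with "image" (480x640x3 uint8, red, green, blue), "K" (3x3 intrinsics, pixels), "pose" (4x4, takes a point from camera to world coordinates). Camera axes: x right, y up, looking along -z (the intrinsics and any distortion apply to the point x, -y, -z); pixel columns grow to the right and rows downward; lengths in m; the calibration is good to about 2 mm. A picture is of the moment at which its call begins. There is no depth.
- bot.hand_in(): hands the job in, once; it reports no verdict.
Trained networks look in a picture, given as the dict that the camera call returned (one of the last four; its "shot" number tells which), for a name from the list of things; names that differ only in an ending like _2 or _b are one class to them, and where a whole thing is asked for, a point or a joint stands for the part that bears it (a point fixed in the world has none). Each returns a list of dicts, best first, with "score" (0 to 1); they miss things now and then, are a little off and sometimes report something else, mostly with a low value. They report only what shows in the picture. A call takes as long as a camera call.
- bot.outline_of(label, picture): "pixels" (480x640 bool, what is visible of it).
- bot.pinpoint(label, picture): "point" ([x, y, z] in m, in world coordinates, good to about 4 mm: a listed point, or the origin of a listed thing).
The state is a dict: "time_s": time; "joint_pos": joint angles; "qvel": joint speeds; "joint_efforts": joint torques, N m; "eef_pos": TCP position; "tcp_rot": TCP orientation; "contact_force": force on the tool from outside, world axes, zero at the start; "torque": the same for the moment, N m; "opening": finger opening in m.
Only numpy, scipy, OpenCV 4.12 (cv2) and the standard library are available. Lean on these libraries where they do the work, as an engineer would, in place of code of your own. Each camera call takes 0.05 s, during which the arm holds its last target. There are 200 camera calls.

### The job

Push the aluminium watch-parts tray fully shut with a fingertip on its front. Then lock it: push the round steel knob beside it along its L-shaped slot, first towards the tray as far as it goes, then round the corner and on to the very end of the slot, and leave it there. Only push: never take the knob or the tray's front between the fingers, and leave the dish, the wrench, the dust blower and the parts container where they stand.

Things in the scene. Friction and masses are not known exactly. Their poses are not given: they have to be found in the camera images.
- unit: Low white tray housing fixed to the desk, 173 (x) x 318 (y) x 46 mm, yaw up to 0.45 rad. Origin on the desk; x points from the tray's front to the unit's back (the way it shuts), y left, z up. The open tray lies at y -85 to 105 mm; right of it (y -200 to -95, x -80 to 80 mm) a flat deck with an aluminium plate, top 40 mm above the desk, in which a 14 mm wide L-shaped slot is cut.
- tray_front (a point): Centre of the outer (robot-facing) face of the tray's flat upright front, 30 mm above the desk; moves with the tray, axes as the unit's. The face looks to -x; it is 190 mm wide (y), 6 mm thick and reaches from 8 to 50 mm above the desk. The tray is 160 mm long, its other rims 44 mm above the desk.
- tray (a joint): How far the tray is pulled out, m: 0 fully shut (a hard stop), growing as it comes out along the unit's -x. It starts 0.045 to 0.080 out. About 1.5 N of friction: it stays where it is left. There is nothing to grasp on it.
- knob_top (a point): Centre of the flat top of the upright round dark steel knob, 66 mm above the desk; moves with it, axes as the unit's. Knob 18 mm across, reaching from 42.5 to 66 mm above the desk (2.5 mm above the plate), on a 10 mm pin that runs in the slot. It cannot turn or lift; it only slides, with about 2 N of friction, and stays where it is left.
- bolt (a joint): Travel of the knob, with the flat bolt under the plate, along the slot's first leg (unit's +y, towards the tray), m: 0 at the start end, 0.045 at the corner (hard stop). Starts at 0 to 0.008. The bolt's 16 mm wide tongue enters a 24 mm notch in the tray's rim, so it goes in only when the tray is within 4 mm of shut; else it runs against the rim.
- knob (a joint): Travel of the knob along the second leg of the slot (the unit's +x, towards the back), m: 0 in the first leg, 0.035 at the end of the slot (hard stop). Up to 2 mm of play in the first leg; beyond that it moves only when the knob is at the corner (bolt over about 0.042).
- slot_start (a point): Where the pin's axis is with the knob at the free end of the first leg, on the plate's top, 40 mm above the desk. Fixed to the unit, axes as the unit's.
- slot_corner (a point): Where the pin's axis is with the knob at the corner of the slot, on the plate's top; 45 mm from slot_start along the unit's +y.
- slot_end (a point): Where the pin's axis is with the knob at the far end of the second leg, on the plate's top; 35 mm from slot_corner along the unit's +x.
- dish_mid (a point): Centre, half-way up, of the loose grey round dish, 76 mm across, 24 mm high, near the unit's front right corner. Leave alone.
- wrench_mid (a point): Centre of the shank, 4 mm above the desk, of the loose stainless steel caseback wrench, about 117 mm long, 42 mm wide at its cross head, 14 mm high at most, lying to the left of the unit. Leave alone.
- blower_mid (a point): Point 35 mm up the axis of the loose orange dust blower standing behind the unit: bulb 60 mm across, nozzle up to 118 mm. Leave alone.
- container_mid (a point): Centre, half-way up, of the loose clear plastic parts container near the front left corner of the unit, 55 x 75 x 28 mm. Leave alone.

How it is judged:
By the outcome, as a careful person would: the job done as asked, in the order asked, and still so for the second after the job is handed in, with the robot touching nothing.
It also fails if it takes over 58 s, if anything falls off the work surface, if the arm or the gripper's body presses on something with over 40 N, if the wrist force passes 120 N, or if a joint passes its speed limit or range.

## Working session

There is one attempt and no reset: what is moved stays moved. The work goes in short steps, Python scripts to look and compute and a shell command to move; the robot and the scene stay as the last step left them, time stands still between calls to the robot, and variables do not carry over. Pictures are saved under pics/ and viewed, about 8 in all and at most 12, crops included, and the job is handed in when it is done.

```bash
mkdir -p pics; cat > h.py <<'E'
import numpy as np, cv2
from plant import bot
from scipy.spatial.transform import Rotation as R
def proj(p,c):
    T=np.linalg.inv(c["pose"]); q=T[:3,:3]@np.array(p)+T[:3,3]
    u=c["K"]@np.array([q[0],-q[1],-q[2]]); return u[:2]/u[2]
def save(c,n): cv2.imwrite("pics/"+n,c["image"][:,:,::-1])
E
python3 - <<'E'
from h import *
o=bot.get_obs(); print(o["time_s"],o["eef_pos"],o["tcp_rot"],o["opening"]); print(R.from_rotvec(o["tcp_rot"]).as_matrix().round(3))
for n in ["top","scene"]:
    c=bot.capture(n); save(c,n+"0.png")
    for l in ["unit","tray_front","knob_top","slot_start","slot_corner","slot_end","dish_mid","wrench_mid","blower_mid","container_mid"]:
        r=bot.pinpoint(l,c)
        for d in r[:1]: print(n,l,round(d["score"],2),np.round(d["point"],4),proj(d["point"],c).round())
E
```

```text
0.0 [ 0.28273495 -0.55670179  0.22145332] [-3.05344871e+00 -7.30764087e-01  3.76682346e-04] 0.08677946142267311
[[ 0.892  0.453 -0.001]
 [ 0.453 -0.892  0.002]
 [ 0.    -0.002 -1.   ]]
top unit 0.76 [ 6.358e-01 -5.440e-02 -1.000e-04] [368. 228.]
top tray_front 0.87 [ 0.4859 -0.0658  0.0299] [374. 301.]
top knob_top 0.63 [ 0.6257 -0.225   0.0674] [460. 231.]
top slot_start 0.83 [ 0.6264 -0.2342  0.0441] [461. 232.]
top slot_corner 0.64 [ 0.6204 -0.1886  0.0451] [438. 235.]
top slot_end 0.85 [ 0.653  -0.1818  0.0385] [434. 219.]
top dish_mid 0.92 [ 0.5199 -0.2386  0.0179] [460. 286.]
top wrench_mid 0.86 [0.6321 0.1257 0.0078] [281. 227.]
top blower_mid 0.91 [ 0.7818 -0.0501  0.0387] [369. 153.]
top container_mid 0.6 [0.6298 0.1261 0.0079] [280. 228.]
scene unit 0.84 [ 0.6358 -0.0568  0.0032] [292. 248.]
scene tray_front 0.67 [ 0.4852 -0.0676  0.0331] [367. 205.]
scene knob_top 0.54 [ 0.6305 -0.2262  0.0644] [255. 164.]
scene slot_start 0.64 [ 0.6562 -0.1825  0.0393] [251. 193.]
scene slot_corner 0.59 [ 0.6204 -0.1887  0.0348] [269. 187.]
scene slot_end 0.67 [ 0.6591 -0.1811  0.0379] [250. 194.]
scene dish_mid 0.65 [ 0.5176 -0.2392  0.0089] [309. 169.]
scene wrench_mid 0.71 [0.6347 0.1238 0.0062] [344. 327.]
scene blower_mid 0.65 [ 0.7799 -0.055   0.0367] [204. 264.]
scene container_mid 0.86 [0.4891 0.0999 0.0079] [419. 280.]
```

```bash
python3 - <<'E'
import cv2
i=cv2.imread("pics/top0.png")[120:360,220:540]; cv2.imwrite("pics/top0c.png",cv2.resize(i,None,fx=2.5,fy=2.5,interpolation=cv2.INTER_CUBIC))
E
```

```text
(no output)
```

View pics/top0c.png

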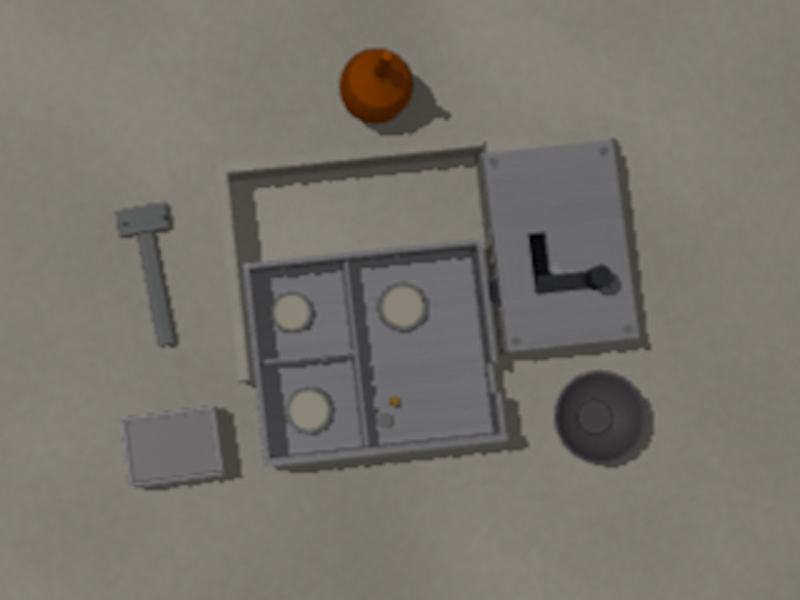

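View pics/scene0.png

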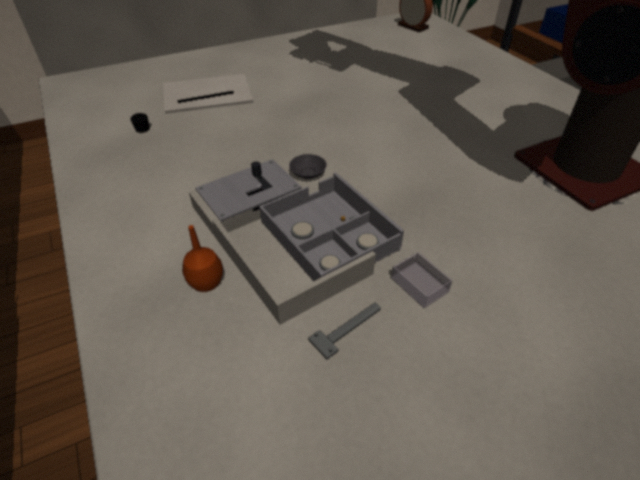

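The top view shows the tray open by about 60 mm. The knob is at the right end of the slot's first leg (full image about 460,231) and the dish is near the front right corner. The scene view agrees. Unit yaw comes out at about +0.14. Next I'll compute the pose in front of the tray.

```bash
cat >> h.py <<'E'
def unproj(uv,z,c):
    d=c["pose"][:3,:3]@(np.linalg.inv(c["K"])@np.array([uv[0],uv[1],1.])*[1,-1,-1]); o=c["pose"][:3,3]
    return (o+d*(z-o[2])/d[2])
def shift(target,yaw=None):
    o=bot.get_obs(); Rm=R.from_rotvec(o["tcp_rot"]).as_matrix()
    s=Rm.T@(np.array(target)-o["eef_pos"])*100
    y=np.arctan2(Rm[1,0],Rm[0,0]); print("shift cm",s.round(2),"turn z deg",None if yaw is None else np.degrees(y-yaw).round(2))
    # tool pose readout
def U(p,O,yaw):
    c,s=np.cos(yaw),np.sin(yaw); return np.array([O[0]+c*p[0]-s*p[1],O[1]+s*p[0]+c*p[1],p[2]])
def invU(w,O,yaw): 
    c,s=np.cos(yaw),np.sin(yaw); d=np.array(w[:2])-O[:2]; return np.array([c*d[0]+s*d[1],-s*d[0]+c*d[1],w[2]])
E
python3 - <<'E'
from h import *
c=bot.capture("top")
q=[unproj((220+a/2.5,120+b/2.5),z,c) for a,b,z in [(485,155,.04),(613,142,.04),(637,352,.04),(508,355,.04),(268,465,.05),(508,440,.05),(540,284,.04),(536,234,.04),(601,277,.066)]]
for p in q: print(p.round(4))
print("yaw est", [np.arctan2(*(q[a]-q[b])[1::-1]).round(3) for a,b in [(1,2),(0,3),(7,6)]], [np.arctan2(-(q[a]-q[b])[0],(q[a]-q[b])[1]).round(3) for a,b in [(0,1),(3,2),(4,5)]])
O=np.array([.6358,-.0556]); t=U([-.20,.01,.22],O,.13); print(t); shift(t,.13)
E
```

```text
[ 0.7255 -0.1404  0.04  ]
[ 0.7388 -0.2429  0.04  ]
[ 0.5708 -0.2618  0.04  ]
[ 0.5659 -0.16    0.04  ]
[0.4753 0.0273 0.05  ]
[ 0.4993 -0.1586  0.05  ]
[ 0.6228 -0.185   0.04  ]
[ 0.6628 -0.1816  0.04  ]
[ 0.6266 -0.2264  0.066 ]
yaw est [np.float64(0.112), np.float64(0.122), np.float64(0.085)] [np.float64(0.129), np.float64(0.049), np.float64(0.129)]
[ 0.43619128 -0.07161121  0.22      ]
shift cm [ 35.65 -36.37   0.25] turn z deg 19.47
```

```bash
python3 -m handwheel '0 3 -3 0 0 0 3;0 6 -6 0 0 0 6;0 9 -9 0 0 0 10;0 12 -12 0 0 0 13;0 15 -15 0 0 0 16;0 18 -18 0 0 0 19.5;0 21 -21.4 0 0 0 19.5;0 24 -24.5 0 0 0 19.5;0 27 -27.5 0 0 0 19.5;0 30 -30.6 0 0 0 19.5;0 33 -33.7 0 0 0 19.5;0 35.6 -36.4 0 0 0 19.5' 10
python3 -m handwheel '0 0 0 4 0 0 0;0 0 0 4 0 0 0;0 0 0 4 0 0 0' 10
python3 - <<'E'
from h import *
c=bot.capture("wrist"); save(c,"w1.png"); t=bot.capture("top")
for n,k in [("w",c),("t",t)]:
  for l in ["unit","tray_front","knob_top","slot_start","slot_corner","slot_end"]:
    for d in bot.pinpoint(l,k)[:1]: print(n,l,round(d["score"],2),np.round(d["point"],4))
o=bot.get_obs(); print(o["time_s"],o["eef_pos"],R.from_rotvec(o["tcp_rot"]).as_matrix().round(3),o["contact_force"],o["opening"])
E
```

```text
time_s: 2.15
eef_pos: [0.4331, -0.0785, 0.223]
tcp_rot: [3.134, 0.203, 0.002]
contact_force: [1.2, 0.9, -0.4]
opening: 0.015
time_s: 2.4
eef_pos: [0.4312, -0.0794, 0.1811]
tcp_rot: [-3.133, -0.206, 0.007]
contact_force: [0.1, 0.6, -0.2]
opening: 0.0015
w tray_front 0.94 [ 0.4853 -0.0648  0.0284]
t tray_front 0.91 [ 0.4874 -0.068   0.0279]
t knob_top 0.64 [ 0.6278 -0.2288  0.0668]
t slot_corner 0.86 [ 0.6203 -0.1853  0.0433]
t slot_end 0.72 [ 0.6557 -0.186   0.0412]
3.1 [ 0.43286391 -0.08044329  0.18259437] [[ 0.992  0.129  0.   ]
 [ 0.129 -0.992  0.   ]
 [ 0.    -0.    -1.   ]] [-1.10700091  0.94353531  0.58363216] 0.00041249246636869977
```

View pics/w1.png

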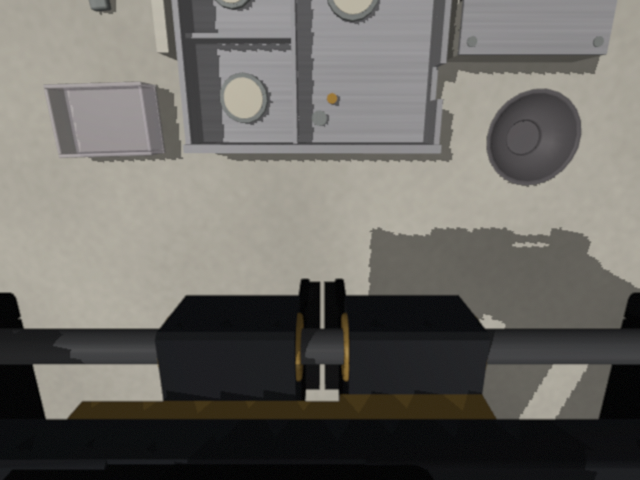

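The wrist view shows the tool aligned with the tray's front edge (row 150, columns 185–440), with the fingers near its centre. I'll go down and approach.

```bash
python3 -m handwheel '0 0 -0.7 4 0 0 0;0 0 -0.7 8 0 0 0;0 0 -0.7 12 0 0 0;0 0 -0.7 15 0 0 0;0 0 -0.7 15.6 0 0 0;0 0.7 -0.7 15.6 0 0 0;0 1.6 -0.7 15.6 0 0 0;0 2.5 -0.7 15.6 0 0 0;0 3.1 -0.7 15.6 0 0 0;0 3.6 -0.7 15.6 0 0 0;0 3.8 -0.7 15.6 0 0 0' 10
python3 -m handwheel '0 0.4 0 0 0 0 0;0 0.8 0 0 0 0 0;0 1.2 0 0 0 0 0;0 1.6 0 0 0 0 0;0 2 0 0 0 0 0;0 2.4 0 0 0 0 0;0 2.8 0 0 0 0 0;0 3.2 0 0 0 0 0;0 3.6 0 0 0 0 0;0 4 0 0 0 0 0' 10
python3 - <<'E'
from h import *
c=bot.capture("wrist"); save(c,"w2.png"); t=bot.capture("top")
for n,k in [("w",c),("t",t)]:
  for l in ["unit","tray_front","knob_top"]:
    for d in bot.pinpoint(l,k)[:1]: print(n,l,round(d["score"],2),np.round(d["point"],4))
o=bot.get_obs(); print(o["time_s"],o["eef_pos"],o["contact_force"],o["opening"])
E
```

```text
time_s: 4.02
eef_pos: [0.4718, -0.0688, 0.028]
tcp_rot: [3.134, 0.204, 0.004]
contact_force: [0.0, 0.5, 0.3]
opening: 0.0003
time_s: 4.85
eef_pos: [0.5096, -0.0632, 0.0264]
tcp_rot: [-3.135, -0.203, 0.0]
contact_force: [-2.1, 0.5, 1.3]
opening: 0.0006
w unit 0.66 [ 0.6349 -0.0545  0.0012]
w tray_front 0.73 [ 0.5193 -0.0588  0.0279]
t unit 0.65 [0.4887 0.1028 0.0105]
t knob_top 0.67 [ 0.6229 -0.2247  0.0663]
5.25 [ 0.50937655 -0.0634162   0.02662226] [ 0.579529   -0.6128416  -0.54230608] 0.00016255813901935265
```

```bash
python3 -m handwheel '0 0.4 0 0 0 0 0;0 0.8 0 0 0 0 0;0 1.2 0 0 0 0 0;0 1.6 0 0 0 0 0;0 1.9 0 0 0 0 0;0 2.2 0 0 0 0 0;0 2.4 0 0 0 0 0' 10
python3 -m handwheel '0 0.1 0 0 0 0 0;0 0.2 0 0 0 0 0;0 0.3 0 0 0 0 0;0 0.4 0 0 0 0 0' 10
python3 -m handwheel '0 0.1 0 0 0 0 0;0 0.2 0 0 0 0 0' 10
```

```text
time_s: 5.83
eef_pos: [0.5335, -0.0601, 0.0264]
tcp_rot: [-3.135, -0.203, 0.0]
contact_force: [-1.7, -1.0, 0.2]
opening: 0.0009
time_s: 6.17
eef_pos: [0.537, -0.0597, 0.0265]
tcp_rot: [-3.135, -0.203, 0.0]
contact_force: [-2.4, -0.1, -1.0]
opening: 0.0005
time_s: 6.33
eef_pos: [0.539, -0.0594, 0.0265]
tcp_rot: [-3.135, -0.203, 0.0]
contact_force: [-0.6, 0.1, -0.8]
opening: 0.0003
```

```bash
python3 -m handwheel '0 0.1 0 0 0 0 0;0 0.2 0 0 0 0 0;0 0.2 0 0 0 0 0' 10
python3 -m handwheel '0 0.1 0 0 0 0 0;0 0.2 0 0 0 0 0;0 0.2 0 0 0 0 0' 10
python3 - <<'E'
from h import *
t=bot.capture("top"); cv2.imwrite("pics/t2.png",cv2.resize(t["image"][150:330,280:520,::-1],None,fx=3.3,fy=3.3,interpolation=cv2.INTER_CUBIC))
o=bot.get_obs(); print(o["time_s"],o["eef_pos"],o["contact_force"],o["opening"])
E
```

```text
time_s: 6.58
eef_pos: [0.5413, -0.0592, 0.0266]
tcp_rot: [3.135, 0.203, 0.0]
contact_force: [-0.6, 1.3, -0.6]
opening: 0.0007
time_s: 6.83
eef_pos: [0.5431, -0.059, 0.0266]
tcp_rot: [3.135, 0.203, -0.0]
contact_force: [-1.5, 1.0, 0.4]
opening: 0.0003
6.8833 [ 0.54309511 -0.05899112  0.02658107] [-1.19880013  0.71513293  0.47349741] 0.000332439694618929
```

View pics/t2.png

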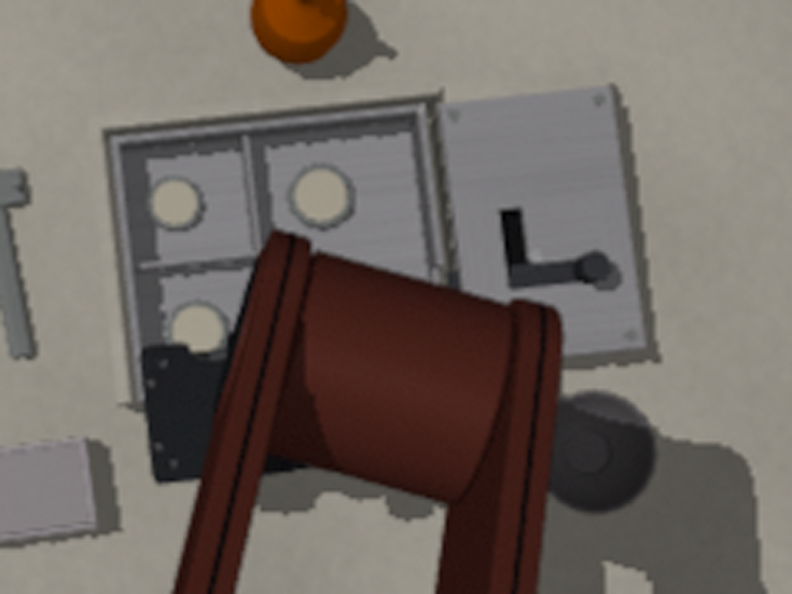

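The tray is almost shut, with its back rim near the housing's back wall and the knob untouched. I'll keep going in small steps until the force rises.

```bash
python3 -m handwheel '0 0.1 0 0 0 0 0;0 0.2 0 0 0 0 0;0 0.2 0 0 0 0 0' 10
python3 -m handwheel '0 0.1 0 0 0 0 0;0 0.2 0 0 0 0 0;0 0.2 0 0 0 0 0' 10
```

```text
time_s: 7.13
eef_pos: [0.5431, -0.059, 0.0265]
tcp_rot: [-3.135, -0.204, 0.007]
contact_force: [-10.5, -1.8, 6.3]
opening: 0.0005
time_s: 7.38
eef_pos: [0.5431, -0.0589, 0.0261]
tcp_rot: [-3.135, -0.204, 0.014]
contact_force: [-16.8, -2.3, 12.8]
opening: 0.0006
```

Hard stop reached: the position stays fixed while the force climbs to about 17 N. I'll back off, rise, and move to look at the knob.

```bash
python3 -m handwheel '0 -1.5 0 0 0 0 0;0 -4 0 0 0 0 0;0 -4.5 0 -3 0 0 0;0 -4.5 0 -7 0 0 0;0 -4.5 0 -11 0 0 0;0 -4.5 2 -14 0 0 0;0 -4.5 5 -16 0 0 0;0 -4.5 9 -17 0 0 0;0 -4.5 12 -17 0 0 0;0 -4.5 13.7 -17 0 0 0;0 -4.5 13.7 -17 0 0 0;0 -4.5 13.7 -17 0 0 0' 10
python3 - <<'E'
from h import *
c=bot.capture("wrist"); save(c,"w3.png"); t=bot.capture("top")
for n,k in [("w",c),("t",t)]:
  for l in ["unit","tray_front","knob_top","slot_start","slot_corner","slot_end","dish_mid"]:
    for d in bot.pinpoint(l,k)[:1]: print(n,l,round(d["score"],2),np.round(d["point"],4),proj(d["point"],k).round())
o=bot.get_obs(); print(o["time_s"],o["eef_pos"],o["contact_force"],R.from_rotvec(o["tcp_rot"]).as_matrix().round(3))
E
```

```text
time_s: 8.38
eef_pos: [0.5203, -0.2009, 0.1968]
tcp_rot: [3.135, 0.2, 0.002]
contact_force: [0.0, 0.6, -0.8]
opening: 0.0006
w unit 0.85 [ 0.6349 -0.0547  0.0007] [167.  55.]
w tray_front 0.73 [ 0.5546 -0.058   0.0297] [156. 155.]
w knob_top 0.8 [ 0.6268 -0.2266  0.067 ] [378.  86.]
w slot_start 0.7 [ 0.6275 -0.2274  0.0393] [374.  89.]
w slot_corner 0.82 [ 0.6247 -0.1872  0.0386] [321.  86.]
w slot_end 0.75 [ 0.6555 -0.1841  0.0427] [323.  40.]
w dish_mid 0.66 [ 0.5182 -0.2362  0.0093] [359. 218.]
t unit 0.77 [ 0.637  -0.0581 -0.0012] [370. 227.]
t tray_front 0.53 [0.4886 0.0999 0.0082] [291. 298.]
t knob_top 0.53 [ 0.6241 -0.2276  0.0672] [461. 232.]
t slot_start 0.85 [ 0.6227 -0.2321  0.0419] [460. 234.]
t slot_corner 0.85 [ 0.6237 -0.1863  0.0414] [437. 233.]
t slot_end 0.67 [ 0.653  -0.1838  0.0392] [435. 219.]
t dish_mid 0.5 [ 0.5547 -0.0589  0.0311] [371. 267.]
9.1833 [ 0.52008844 -0.20011823  0.19656373] [-0.53911128 -0.10041736  0.69430792] [[ 0.992  0.129  0.   ]
 [ 0.129 -0.992 -0.   ]
 [ 0.     0.    -1.   ]]
```

View pics/w3.png

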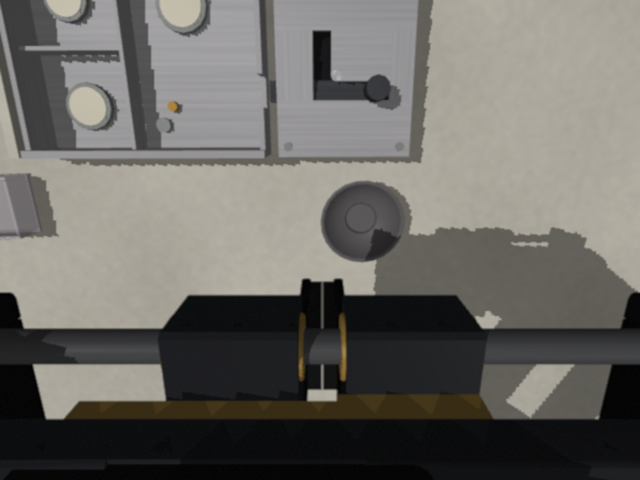

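The tray is flush with the unit's front. The knob is at pixel (378,87), the slot corner near (322,90) and the slot end near (322,40). Both cameras agree on the knob at about (0.6265, -0.2265). I'll place the shut fingers 40 mm to its right and go down.

```bash
python3 -m handwheel '0 3 2.4 0 0 0 0;0 6 4.8 0 0 0 0;0 9 7 0 0 0 0;0 10.2 8 0 0 0 0;0 10.2 8 3 0 0 0;0 10.2 8 7 0 0 0;0 10.2 8 11 0 0 0;0 10.2 8 13.5 0 0 0;0 10.2 8 14.7 0 0 0;0 10.2 8 14.7 0 0 0;0 10.2 8 14.7 0 0 0' 10
python3 - <<'E'
from h import *
c=bot.capture("wrist"); save(c,"w4.png"); t=bot.capture("top")
for n,k in [("w",c),("t",t)]:
  for l in ["knob_top"]:
    for d in bot.pinpoint(l,k)[:1]: print(n,l,round(d["score"],2),np.round(d["point"],4),proj(d["point"],k).round())
o=bot.get_obs(); print(o["time_s"],o["eef_pos"],o["contact_force"])
s=bot.capture("scene"); cv2.imwrite("pics/s4.png",cv2.resize(s["image"][90:290,170:410,::-1],None,fx=3,fy=3,interpolation=cv2.INTER_CUBIC))
E
```

```text
time_s: 10.1
eef_pos: [0.6319, -0.2665, 0.05]
tcp_rot: [3.135, 0.203, 0.0]
contact_force: [1.2, -0.9, -0.5]
opening: 0.0004
10.3 [ 0.63347294 -0.26731755  0.05276483] [ 0.1139464  -0.34834123  1.253394  ]
```

View pics/s4.png

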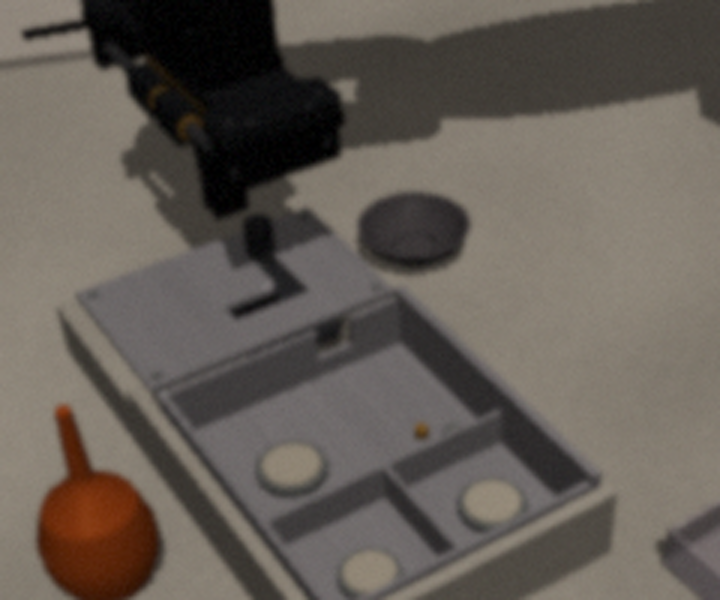

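The fingers stand to the right of the knob at a good height, and the bolt tongue lines up with the notch in the tray's rim. I'll push along tool -y, in steps.

```bash
python3 -m handwheel '0 0 -0.4 0 0 0 0;0 0 -0.8 0 0 0 0;0 0 -1.2 0 0 0 0;0 0 -1.5 0 0 0 0;0 0 -1.8 0 0 0 0;0 0 -2.1 0 0 0 0;0 0 -2.4 0 0 0 0;0 0 -2.7 0 0 0 0;0 0 -3 0 0 0 0' 10
python3 -m handwheel '0 0 -0.3 0 0 0 0;0 0 -0.6 0 0 0 0;0 0 -0.9 0 0 0 0;0 0 -1.2 0 0 0 0;0 0 -1.5 0 0 0 0' 10
python3 - <<'E'
from h import *
c=bot.capture("wrist"); save(c,"w5.png"); t=bot.capture("top")
for n,k in [("w",c),("t",t)]:
  for l in ["knob_top","tray_front"]:
    for d in bot.pinpoint(l,k)[:1]: print(n,l,round(d["score"],2),np.round(d["point"],4),proj(d["point"],k).round())
E
```

```text
time_s: 11.1
eef_pos: [0.6276, -0.2367, 0.0495]
tcp_rot: [3.134, 0.203, 0.0]
contact_force: [-0.4, -2.5, -0.8]
opening: 0.0007
time_s: 11.52
eef_pos: [0.6257, -0.2214, 0.0495]
tcp_rot: [3.135, 0.203, -0.0]
contact_force: [0.1, -2.9, -0.9]
opening: 0.0002
t tray_front 0.85 [ 0.5539 -0.0585  0.029 ] [371. 267.]
```

```bash
python3 -m handwheel '0 0 -0.2 0 0 0 0;0 0 -0.4 0 0 0 0;0 0 -0.6 0 0 0 0' 10
python3 -m handwheel '0 0 -0.15 0 0 0 0;0 0 -0.3 0 0 0 0' 10
python3 -m handwheel '0 0 -0.15 0 0 0 0;0 0 -0.3 0 0 0 0' 10
```

```text
time_s: 12.07
eef_pos: [0.625, -0.216, 0.0496]
tcp_rot: [3.134, 0.203, 0.0]
contact_force: [-0.2, -2.0, 0.1]
opening: 0.0003
time_s: 12.23
eef_pos: [0.6246, -0.2127, 0.0496]
tcp_rot: [3.135, 0.203, 0.0]
contact_force: [0.7, -2.2, -0.2]
opening: 0.0008
time_s: 12.4
eef_pos: [0.6242, -0.2097, 0.0496]
tcp_rot: [3.135, 0.203, 0.0]
contact_force: [0.3, -2.8, 0.3]
opening: 0.0008
```

```bash
python3 -m handwheel '0 0 -0.15 0 0 0 0;0 0 -0.3 0 0 0 0' 10
python3 -m handwheel '0 0 -0.15 0 0 0 0;0 0 -0.3 0 0 0 0' 10
```

```text
time_s: 12.57
eef_pos: [0.6238, -0.2067, 0.0496]
tcp_rot: [3.135, 0.203, 0.0]
contact_force: [0.3, -2.5, -0.6]
opening: 0.0004
time_s: 12.73
eef_pos: [0.6236, -0.205, 0.0497]
tcp_rot: [3.132, 0.203, 0.001]
contact_force: [0.4, -8.9, -2.7]
opening: 0.0003
```

```bash
python3 -m handwheel '0 0 -0.1 0 0 0 0;0 0 -0.2 0 0 0 0;0 0 -0.2 0 0 0 0' 10
python3 -m handwheel '0 0 1 0 0 0 0;0 0 3 0 0 0 0;0 0 3 -3 0 0 0;0 -3 3 -7 0 0 0;0 -7 3 -11 0 0 0;0 -11 2 -14 0 0 0;0 -11 1 -14 0 0 0;0 -11 0 -14 0 0 0;0 -11 0 -14 0 0 0;0 -11 0 -14 0 0 0' 10
python3 - <<'E'
from h import *
c=bot.capture("wrist"); save(c,"w6.png"); t=bot.capture("top")
for n,k in [("w",c),("t",t)]:
  for l in ["knob_top","tray_front","slot_corner","slot_end"]:
    for d in bot.pinpoint(l,k)[:1]: print(n,l,round(d["score"],2),np.round(d["point"],4),proj(d["point"],k).round())
o=bot.get_obs(); print(o["time_s"],o["eef_pos"],o["contact_force"])
E
```

```text
time_s: 12.98
eef_pos: [0.6236, -0.2048, 0.0498]
tcp_rot: [3.13, 0.203, 0.002]
contact_force: [1.8, -11.5, -3.5]
opening: 0.0006
time_s: 13.82
eef_pos: [0.5143, -0.2153, 0.1892]
tcp_rot: [-3.134, -0.204, -0.001]
contact_force: [-0.6, -1.0, -0.6]
opening: 0.0005
w knob_top 0.8 [ 0.6219 -0.188   0.0695] [303.  72.]
w tray_front 0.48 [ 0.6231 -0.1877  0.0669] [302.  71.]
w slot_corner 0.56 [ 0.6202 -0.186   0.0368] [302.  80.]
w slot_end 0.85 [ 0.6544 -0.1829  0.041 ] [303.  28.]
t knob_top 0.59 [ 0.6169 -0.1854  0.0684] [439. 235.]
t tray_front 0.74 [ 0.554  -0.0595  0.0304] [372. 267.]
t slot_corner 0.56 [ 0.6253 -0.188   0.041 ] [438. 232.]
t slot_end 0.95 [ 0.6557 -0.184   0.0438] [436. 217.]
14.3167 [ 0.51410049 -0.21601792  0.18906824] [0.00940943 0.02220033 0.23212187]
```

View pics/w6.png

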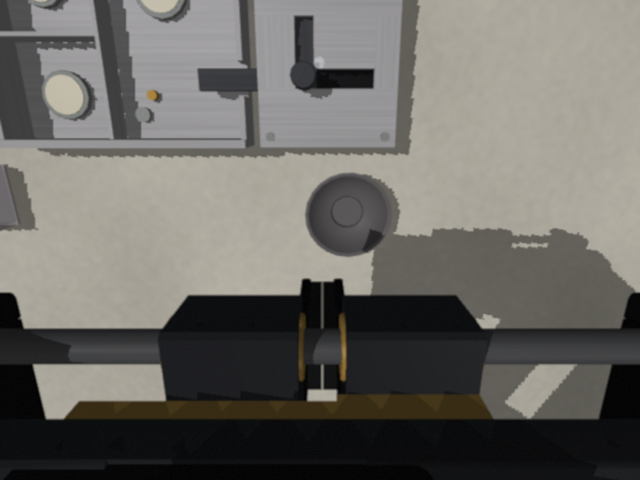

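The knob sits at the corner (303,73), and the bolt's tongue (200–257, 79) is through the notch into the tray. Next I'll go to the knob's robot side and push along +x.

```bash
python3 -m handwheel '0 3 -0.6 0 0 0 0;0 6 -1.2 0 0 0 0;0 7.5 -1.4 0 0 0 0;0 7.5 -1.4 3 0 0 0;0 7.5 -1.4 7 0 0 0;0 7.5 -1.4 11 0 0 0;0 7.5 -1.4 13 0 0 0;0 7.5 -1.4 13.9 0 0 0;0 7.5 -1.4 13.9 0 0 0;0 7.5 -1.4 13.9 0 0 0' 10
python3 -m handwheel '0 0.4 0 0 0 0 0;0 0.8 0 0 0 0 0;0 1.1 0 0 0 0 0;0 1.4 0 0 0 0 0;0 1.7 0 0 0 0 0;0 2 0 0 0 0 0;0 2.3 0 0 0 0 0;0 2.6 0 0 0 0 0' 10
```

```text
time_s: 15.15
eef_pos: [0.5873, -0.1928, 0.0514]
tcp_rot: [3.135, 0.203, 0.001]
contact_force: [1.4, 0.4, 0.6]
opening: 0.0001
time_s: 15.82
eef_pos: [0.6125, -0.1891, 0.0505]
tcp_rot: [-3.135, -0.203, 0.001]
contact_force: [-1.7, -0.4, -0.3]
opening: 0.0005
```

```bash
python3 -m handwheel '0 0.3 0 0 0 0 0;0 0.6 0 0 0 0 0;0 0.9 0 0 0 0 0;0 1.2 0 0 0 0 0;0 1.5 0 0 0 0 0;0 1.8 0 0 0 0 0;0 2 0 0 0 0 0' 10
python3 -m handwheel '0 0.15 0 0 0 0 0;0 0.3 0 0 0 0 0' 10
python3 -m handwheel '0 0.15 0 0 0 0 0;0 0.3 0 0 0 0 0' 10
```

```text
time_s: 16.4
eef_pos: [0.6326, -0.1864, 0.0505]
tcp_rot: [-3.135, -0.203, 0.0]
contact_force: [-1.5, 0.3, 1.2]
opening: 0.0003
time_s: 16.57
eef_pos: [0.6354, -0.1861, 0.0504]
tcp_rot: [-3.135, -0.203, 0.0]
contact_force: [-1.9, -0.6, 0.4]
opening: 0.0004
time_s: 16.73
eef_pos: [0.6382, -0.1857, 0.0505]
tcp_rot: [-3.135, -0.203, 0.0]
contact_force: [-4.0, -1.2, 0.1]
opening: 0.0005
```

```bash
python3 -m handwheel '0 0.15 0 0 0 0 0;0 0.3 0 0 0 0 0;0 0.3 0 0 0 0 0' 10
python3 -m handwheel '0 0.1 0 0 0 0 0;0 0.2 0 0 0 0 0;0 0.2 0 0 0 0 0' 10
```

```text
time_s: 16.98
eef_pos: [0.6388, -0.1856, 0.0503]
tcp_rot: [-3.134, -0.203, 0.009]
contact_force: [-10.8, -0.1, 6.9]
opening: 0.0005
time_s: 17.23
eef_pos: [0.6392, -0.1856, 0.0502]
tcp_rot: [-3.134, -0.203, 0.014]
contact_force: [-15.9, -1.7, 9.0]
opening: 0.0003
```

Hard stop at the expected place. I'll back off, rise and check.

```bash
python3 -m handwheel '0 -1.5 0 0 0 0 0;0 -3.5 0 0 0 0 0;0 -4.5 0 -3 0 0 0;0 -6 0 -7 0 0 0;0 -9 0 -11 0 0 0;0 -11 0 -14 0 0 0;0 -11 0 -15 0 0 0;0 -11 0 -15 0 0 0;0 -11 0 -15 0 0 0' 10
python3 - <<'E'
from h import *
c=bot.capture("wrist"); save(c,"w7.png"); t=bot.capture("top"); s=bot.capture("scene")
for n,k in [("w",c),("t",t),("s",s)]:
  for l in ["knob_top","tray_front","slot_end","dish_mid","wrench_mid","blower_mid","container_mid"]:
    for d in bot.pinpoint(l,k)[:1]: print(n,l,round(d["score"],2),np.round(d["point"],4),proj(d["point"],k).round())
cv2.imwrite("pics/f7.png",np.hstack([cv2.resize(c["image"],(400,300)),cv2.resize(s["image"],(400,300))])[:,:,::-1])
o=bot.get_obs(); print(o["time_s"],o["eef_pos"],o["contact_force"])
E
```

```text
time_s: 17.98
eef_pos: [0.5351, -0.1996, 0.2013]
tcp_rot: [3.134, 0.203, 0.005]
contact_force: [0.3, -0.4, -0.9]
opening: 0.0004
w knob_top 0.9 [ 0.6557 -0.1857  0.0652] [324.  59.]
w slot_end 0.84 [ 0.6518 -0.1842  0.0428] [321.  69.]
w wrench_mid 0.46 [ 0.6543 -0.1843  0.0638] [322.  61.]
t knob_top 0.56 [ 0.6547 -0.1801  0.066 ] [437. 216.]
t tray_front 0.6 [ 0.5542 -0.0596  0.0312] [372. 267.]
t slot_end 0.97 [ 0.6534 -0.1847  0.0409] [436. 218.]
t dish_mid 0.6 [ 0.5165 -0.2398  0.0169] [460. 288.]
t wrench_mid 0.7 [0.6338 0.1276 0.0072] [280. 226.]
t blower_mid 0.75 [ 0.7813 -0.0542  0.0418] [371. 153.]
t container_mid 0.72 [0.4866 0.1007 0.0121] [291. 299.]
s knob_top 0.64 [ 0.6577 -0.1826  0.0655] [249. 181.]
s tray_front 0.94 [ 0.5528 -0.0572  0.0293] [336. 222.]
s slot_end 0.69 [ 0.6603 -0.1824  0.0387] [249. 194.]
s dish_mid 0.92 [ 0.5166 -0.2388  0.0112] [309. 168.]
s blower_mid 0.83 [ 0.7823 -0.0545  0.0407] [202. 263.]
s container_mid 0.6 [0.4866 0.1023 0.0101] [421. 279.]
19.1833 [ 0.53407821 -0.19931527  0.2005894 ] [-0.50778854 -0.30510813 -0.08923364]
```

View pics/f7.png

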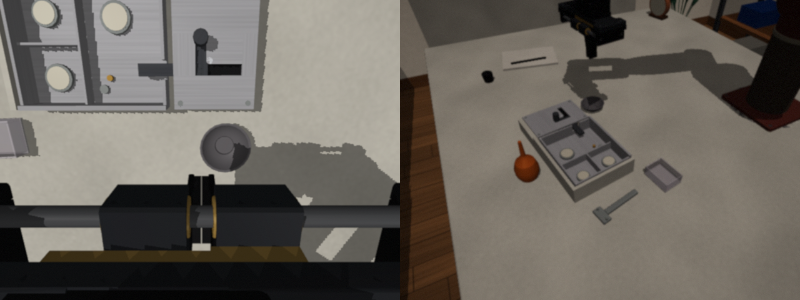

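The knob is at the far end of the slot, at half-scale pixel (201,37). The tongue is in the notch, the tray is flush, and the loose things haven't moved.

```bash
python3 -c "
from plant import bot
print(bot.hand_in())"
```

```text
the job is handed in; nothing more can be done
None
```

I pushed the tray shut with the closed fingertips until it hit its hard stop, at about 17 N along the push. I then pushed the knob about 40 mm towards the tray to the corner stop (about 12 N). From the robot side I pushed it on along the second leg to the end stop (about 16 N). Nothing was gripped, and I handed the job in at about 19 s with the arm clear.

**Last checks:**
- **Knob:** all three cameras put it at about (0.656, -0.183), over slot_end.
- **Tray and bolt:** the tray front stayed at x ≈ 0.554, the same as right after it shut, and the bolt's tongue shows in the tray's notch.
- **Loose things:** the dish, wrench, blower and container all read within about 5 mm of where they started, which is about the networks' accuracy.

**Disagreements:** a few network reports were false matches and I set them aside. One was a "wrench" at the knob in the last wrist picture. In earlier pictures the container was once reported at the wrench's position, and the tray front and the unit were each once reported at the container's. No check of the job itself failed.

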